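# Clamp a glued wooden block by pumping a ratchet trigger

## Robot

A 6-joint arm with a two-finger parallel gripper is mounted at the origin on a cart in front of the work surface, level with it; the furniture and walls round the work are solid. World frame = base frame: x ahead of the robot, y to its left, z up, the work surface at z = 0. Lengths are in m, angles in rad, forces in N, time in s.
With the tool pointing down it reaches from about 0.35 to 0.975 m from the base axis. Payload 7.1 kg.
Tool frame: the origin (TCP) lies midway between the tips of the shut fingers; the grasp point (between the pads) lies 19 mm behind it; z points along the fingers, y is the line along which they close (so a half turn about z gives the same grasp; the last joint's range is limited). The gripper opens to 88 mm and grips with 3 to 60 N. Pads are 20 mm wide; open, the fingers measure 115 mm over their backs; the gripper's body (75 mm by 178 mm) begins 61 mm behind the grasp point.
Start: joints at [1.124, 0.423, 1.63, -0, 1.089, -0.019], TCP at [0.259, 0.569, 0.223] pointing down, gripper open.
Joint ranges: [-3, 3], [-0.9, 2.11], [0.09, 2.58], [-1.31, 4.45], [0.11, 2.69], [-2.54, 2.54]. Speed limits (rad/s): [2.39, 2.39, 3.01, 3.14, 3.14, 3.14].

## Interface

Orientations are given as a unit quaternion [w, x, y, z].
In Python, from station import move_pose, movel, movej, command_gripper, wait, inverse_kinematics, read_camera, camera_info, MotionError, job_done, get_time, get_joint_pos, get_qvel, get_effort, get_tcp_pos, get_ee_rot, get_ft_force, get_ft_torque, get_grip_width, get_finger_force gives the robot as it stands. Calls block until the motion is done:
- move_pose(position, orientation): joint-space move of the TCP to a pose.
- movel(position, frame=None, v=0.15, until_force=None): straight line of the TCP; frame=None keeps the orientation; v is the mean speed in m/s. With until_force (N) it stops when the force on the tool has changed by that much, and returns True; else False.
- movej(angles): joint-space move.
- command_gripper(opening): opening from 0.0 (shut) to 1.0 (fully open); the grip force is fixed at half the most; returns when the fingers have stopped.
- wait(seconds).
- inverse_kinematics(position, orientation): joint angles nearest the present ones, or None.
- read_camera(name): name is "scene" or "top"; returns the picture (400x640x3 uint8, red, green, blue); there is no depth.
- camera_info(name): a dict with "intrinsics" (3x3 intrinsics, pixels), "T" (4x4, takes a point from camera to world coordinates). Camera axes: x right, y up, looking along -z (the intrinsics and any distortion apply to the point x, -y, -z); pixel columns grow to the right and rows downward; lengths in m; the calibration is good to about 2 mm. A picture is of the moment at which its call begins. camera_info takes no time and is no camera call.
A pose or a line that the arm cannot do raises MotionError and nothing moves.
- job_done(): hands the job in; it is judged then, once.
Readings, each from a call of its own:
- get_time(): time.
- get_joint_pos(): joint angles.
- get_qvel(): joint speeds.
- get_effort(): joint torques, N m.
- get_tcp_pos(): TCP position.
- get_ee_rot(): TCP orientation.
- get_ft_force(): force on the tool from outside, world axes, zero at the start.
- get_ft_torque(): the same for the moment, N m.
- get_grip_width(): opening from 0.0 (shut) to 1.0 (fully open).
- get_finger_force(): force on a finger pad.
Only numpy, scipy, OpenCV 4.12 (cv2) and the standard library are available. Lean on these libraries where they do the work, as an engineer would, in place of code of your own. Each camera call takes 0.05 s, during which the arm holds its last target. There are 200 camera calls.

## Task

The two-layer wooden block, a new pot-lid knob, has just been glued: stand it in the bench clamp, centred between the sprung foot and the anvil, its two layers facing the two jaws, and let go of it. Then pump the clamp's trigger, moving the jaw only by the trigger, until the foot grips the block against the anvil and is pushed about halfway into its sleeve, never nearly all the way, which would crush the fresh joint. The clamp slips back when the trigger is let go, so finish while still holding the trigger squeezed at that pressure, and leave the other things on the worktop alone.

Things in the scene. Friction and masses are not known exactly. Their poses are not given: they have to be found in the camera images.
- clamp: One-hand bar clamp on a plywood board (clamp x=-83..207 mm, 90 wide, top z=12), fixed to the worktop; place and yaw vary. Origin on the worktop right below the trigger's pivot; x runs along the bar from handle to anvil, z up. Black housing x=-28..28, up to z=96. Fixed upright black handle x=-31..-18, 24 wide, top z=180. The trigger is the grey metal blade on its +x side.
- trigger_grip (a point): Middle of the trigger blade, 70 mm above its pivot (clamp x=0, z=85), where to push; moves with it: clamp x=+10.6 released, -10.6 fully squeezed, z=154. Blade 10 mm thick, 22 wide, ends 22 mm above. Released, trigger front and handle rear are 47 mm apart here, squeezed 25 mm: a gripper from above, closing along clamp x, spans both, or a finger pushes the front.
- handle_grip (a point): Centre of the fixed handle (12 mm thick along clamp x) at the height of the trigger's finger point, clamp x=-24, z=155 mm.
- clamp_trigger (a joint): Trigger angle, rad: 0 released, 0.305 fully squeezed. Squeezing moves the blade to the handle (clamp -x); a spring (1.5 to 2.2 N at the finger point) returns it. Its pawl drives the toothed bar (pitch 5.5 mm): 0.023 rad per mm, a full squeeze gives 11 mm in steady pumping (7 to 13.4), the first 0 to 5.5 mm after a return may be idle. On return it skips back over the teeth.
- clamp_jaw (a joint): Slide of the moving jaw along clamp +x, m; 0 to 0.060, starts at 0 to 0.012. The front of the uncompressed foot is at clamp x = 105 mm + this. Friction of 2.5 N holds it where pumped, but no more: with more load than that on the foot, the jaw slips back as the trigger is let go.
- jaw_plate: Upright dark steel plate of the moving jaw (50 mm wide, z=14..60 mm), with the short sleeve of the foot on its front; origin at the clamp's origin plus the jaw slide. Must not be pushed by hand.
- clamp_foot (a joint): How far the sprung foot is pushed back into its sleeve, m: 0 free, 0.013 fully in; spring 650 N/m, so 6.5 mm (half way) is 4.2 N; past 10.5 mm the glue joint counts as crushed.
- foot_face: The foot's rubber face, 46x40 mm plate 5 mm thick; origin at the centre of its rear side, 36 mm above the worktop; front face 5 mm ahead along clamp x.
- anvil: Fixed jaw at the end of the board, 62 mm wide, 44 mm high above the board; origin at the foot of its working face, clamp x=183 mm, z=12.
- throat (a point): Point on the board's top on the clamp's centre line, clamp x=147 mm, about the middle of the open gap between foot and anvil (the gap is 66 to 78 mm at the start).
- block: Wooden block of a light and a dark layer, 40 mm (x, across the two layers) x 54 mm (y) x 45 mm high, 70 to 130 g, standing on the worktop; origin at the centre of its underside. In the clamp its x axis must lie along the clamp's x, either way round; taken by its 54 mm ends it leaves the jaws free.
- blue_mug: dark blue-grey mug, 89x120x83 mm; a bystander, to be left alone; origin at the centre of its underside
- tall_cup: tall patterned cup without handle, 81x81x121 mm; a bystander, to be left alone; origin at the centre of its underside
- spice_a: spice jar with a dark cap, 41x41x105 mm; a bystander, to be left alone; origin at the centre of its underside
- spice_c: spice jar with a pale cap, 44x44x109 mm; a bystander, to be left alone; origin at the centre of its underside
- fish_tin: flat oval tin, 63x105x26 mm; a bystander, to be left alone; origin at the centre of its underside
- trigger_blade: The trigger's grey metal blade itself; origin on the pivot (clamp x=0, z=85 mm); see point trigger_grip.

How it is judged:
By the outcome, as a careful person would: the job done as asked, in the order asked, and still so for the second after the job is handed in, while the arm keeps its last pose, push and grip.
It also fails if it takes over 58 s, if anything falls off the work surface, if the arm or the gripper's body presses on something with over 40 N, if the wrist force passes 120 N, or if a joint passes its speed limit or range.

## Working session

There is one attempt and no reset: what is moved stays moved. The work goes in short steps, each a Python script; the robot and the scene stay as the last script left them, time stands still between calls to the robot, and variables do not carry over. Pictures are saved under pics/ and viewed, at most 10 in all, crops included, and the job is handed in when it is done.

```bash
mkdir -p pics; ls; python3 - <<'E'
from station import *
import cv2
for n in("scene","top"):
    i=read_camera(n); cv2.imwrite(f"pics/{n}0.png",i[:,:,::-1]); c=camera_info(n); print(n,c)
print(get_time(),get_ee_rot())
E
```

```text
pics
scene {'intrinsics': array([[455.2602012 ,   0.        , 324.83364982],
       [  0.        , 455.2602012 , 192.57002406],
       [  0.        ,   0.        ,   1.        ]]), 'T': array([[ 0.75990735,  0.43757755, -0.48069399, -0.08348966],
       [-0.64982392,  0.49269634, -0.57877387, -0.63683557],
       [-0.01642228,  0.75218097,  0.65875193,  0.90079546],
       [ 0.        ,  0.        ,  0.        ,  1.        ]])}
top {'intrinsics': array([[466.32143914,   0.        , 319.85976688],
       [  0.        , 466.32143914, 201.65974016],
       [  0.        ,   0.        ,   1.        ]]), 'T': array([[-0.00702433,  0.99605529, -0.0884563 ,  0.40459245],
       [-0.99996267, -0.00744189, -0.00439158,  0.06759277],
       [-0.00503253,  0.08842215,  0.99607038,  1.26644969],
       [ 0.        ,  0.        ,  0.        ,  1.        ]])}
0.1 [-1.45780693e-04  2.12274037e-01  9.77209954e-01 -6.45852157e-04]
```

View pics/top0.png

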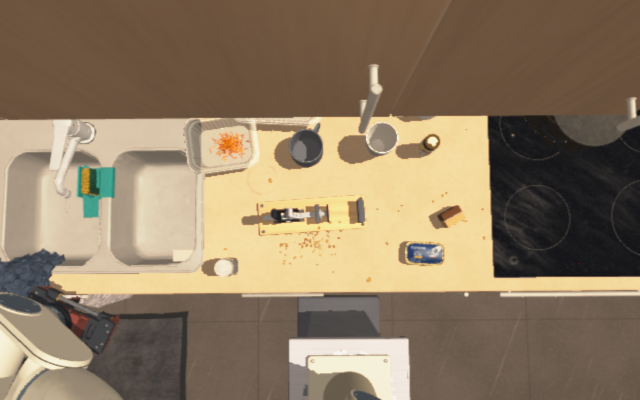

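View pics/scene0.png

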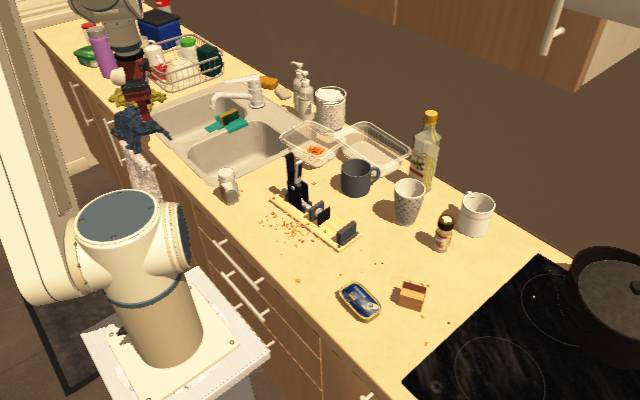

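The top view shows the clamp at about (258..367, 197..235) with its anvil on the right, at (361,210). The block is at (453,217), the tin at (425,253) and a spice jar at (431,144). I'll zoom in on the clamp and block next.

```bash
python3 - <<'E'
import cv2,numpy as np
t=cv2.imread("pics/top0.png");s=cv2.imread("pics/scene0.png")
a=cv2.resize(t[188:243,250:380],(780,330),interpolation=cv2.INTER_CUBIC)
b=cv2.resize(t[195:235,430:480],(300,240),interpolation=cv2.INTER_CUBIC)
c=cv2.resize(s[270:320,385:445],(288,240),interpolation=cv2.INTER_CUBIC)
o=np.zeros((570,780,3),np.uint8);o[:330]=a;o[330:,:300]=b;o[330:,310:598]=c
cv2.imwrite("pics/crop.png",o)
E
```

```text
(no output)
```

View pics/crop.png

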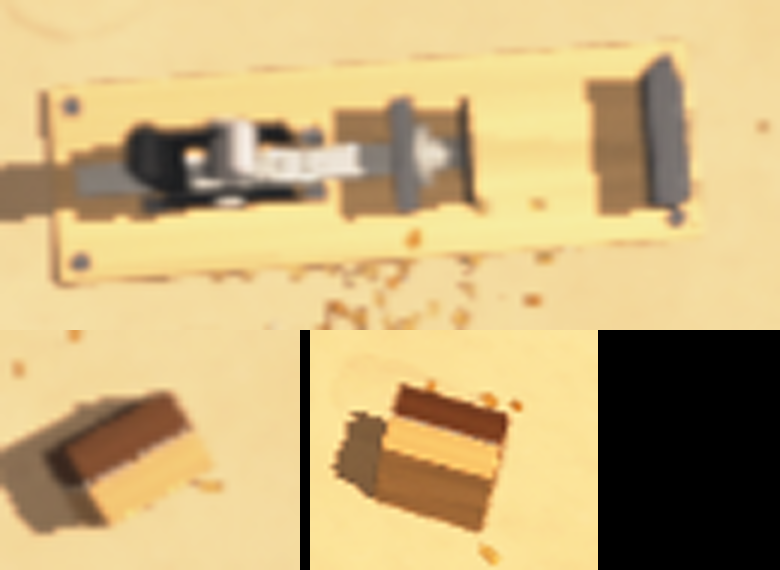

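```bash
cat > h.py <<'E'
from station import *
import numpy as np, cv2
def cast(n,uv,z):
    c=camera_info(n);K=c["intrinsics"];T=c["T"]
    p=np.linalg.solve(K,[uv[0],uv[1],1.]); d=T[:3,:3]@[p[0],-p[1],-p[2]]
    o=T[:3,3]; return o+d*(z-o[2])/d[2]
def proj(n,P):
    c=camera_info(n);T=c["T"];q=T[:3,:3].T@(np.asarray(P)-T[:3,3]);q=c["intrinsics"]@[q[0],-q[1],-q[2]];return q[:2]/q[2]
E
python3 - <<'E'
from h import *
np.set_printoptions(precision=4,suppress=True)
f=lambda p:(250+p[0]/6,188+p[1]/6)
P=[cast("top",f(p),.012)[:2] for p in[(49,91),(61,285),(686,42),(701,235)]]
TL,BL,TR,BR=P
print("board",np.array(P),np.linalg.norm(TR-TL),np.linalg.norm(TL-BL),np.linalg.norm(TR-BR))
ax=(TR-TL+BR-BL);ax/=np.linalg.norm(ax);c=sum(P)/4
print("yaw",np.arctan2(ax[1],ax[0]),"origin",c-ax*.062, "by left",(TL+BL)/2+ax*.083)
t=lambda p:(430+p[0]/6,195+(p[1]-330)/6)
s=lambda p:(385+(p[0]-310)/4.8,270+(p[1]-330)/4.8)
print("blk top",np.array([cast("top",t(p),.045)[:2] for p in[(72,482),(172,392),(215,465),(108,525),(85,485),(188,432)]]))
B=np.array([cast("scene",s(p),.045)[:2] for p in[(402,384),(508,413),(498,480),(384,448),(390,417),(504,445)]])
print("blk scene",B)
for i,j in((0,1),(1,2),(2,3),(3,0),(4,5)):print(np.linalg.norm(B[i]-B[j]))
# foreground masks for top
im=cv2.imread("pics/top0.png");g=cv2.cvtColor(im,cv2.COLOR_BGR2HSV)
for n,r in(("top",(195,235,430,480)),("scene",(270,320,385,445))):
    im=cv2.imread(f"pics/{n}0.png");g=cv2.cvtColor(im,cv2.COLOR_BGR2HSV)[r[0]:r[1],r[2]:r[3]]
    bg=np.median(g.reshape(-1,3),0);print(n,bg)
    # dark layer: reddish brown, low V ; light layer : sat higher
    print(g[18:34:2,8:40:3].tolist() if n=="top" else "")
E
```

```text
board [[ 0.5132  0.2398]
 [ 0.426   0.234 ]
 [ 0.5332 -0.0472]
 [ 0.4463 -0.0526]] 0.287731612620336 0.08737323049767379 0.08706792297036273
yaw -1.5006462197339296 origin [0.4753 0.1554] by left [0.4754 0.1541]
blk top [[ 0.4616 -0.2463]
 [ 0.5007 -0.2912]
 [ 0.4686 -0.3088]
 [ 0.4428 -0.2614]
 [ 0.4603 -0.2519]
 [ 0.4831 -0.2976]]
blk scene [[ 0.4755 -0.2455]
 [ 0.5006 -0.2904]
 [ 0.4675 -0.3122]
 [ 0.4411 -0.2652]
 [ 0.4566 -0.2549]
 [ 0.4848 -0.3012]]
0.05145876604328559
0.03964677717234209
0.053930538291366834
0.03964351363964697
0.05424595757907181
top [ 21.  91. 243.]
[[[15, 100, 132], [13, 116, 81], [10, 154, 114], [11, 161, 125], [11, 161, 133], [11, 161, 133], [12, 133, 149], [16, 122, 232], [20, 127, 243], [21, 93, 243], [21, 90, 244]], [[12, 113, 77], [11, 150, 95], [11, 161, 127], [11, 161, 133], [11, 163, 133], [13, 109, 176], [18, 126, 241], [19, 133, 243], [20, 131, 244], [21, 99, 243], [21, 90, 244]], [[12, 107, 79], [10, 129, 65], [11, 159, 133], [11, 156, 132], [13, 109, 180], [18, 131, 241], [19, 133, 243], [20, 131, 244], [19, 133, 244], [20, 113, 242], [21, 88, 
[... 196 characters left out ...]
], [14, 91, 98], [14, 107, 159], [19, 133, 243], [19, 134, 244], [20, 133, 244], [19, 134, 243], [21, 114, 243], [19, 99, 240], [19, 148, 234], [21, 89, 244]], [[15, 102, 138], [15, 116, 121], [14, 132, 118], [19, 133, 243], [19, 134, 244], [20, 134, 243], [20, 106, 243], [21, 90, 244], [21, 88, 244], [21, 89, 244], [21, 88, 244]], [[15, 102, 137], [15, 105, 134], [14, 130, 110], [16, 145, 225], [20, 131, 243], [21, 103, 242], [21, 91, 243], [21, 90, 243], [21, 87, 244], [21, 89, 244], [21, 88, 244]], [[15, 102, 138], [16, 108, 158], [16, 120, 160], [15, 123, 176], [21, 98, 243], [21, 91, 244], [21, 90, 244], [21, 89, 244], [22, 88, 244], [21, 88, 244], [21, 88, 244]]]
scene [ 22. 103. 251.]
```

```bash
cat >> h.py <<'E'
O=np.array([.4753,.1550]); YAW=-1.5006
X=np.array([np.cos(YAW),np.sin(YAW)]); Y=np.array([-X[1],X[0]])
def cl(x,y,z): return np.append(O+x*X+y*Y,z)
def toc(p): d=np.asarray(p)[:2]-O; return d@X,d@Y
def q(psi): a=psi/2+np.pi/4; return np.array([0,np.cos(a),np.sin(a),0])
E
python3 - <<'E'
from h import *
np.set_printoptions(precision=4,suppress=True)
f=lambda p:(250+p[0]/6,188+p[1]/6)
for n,p,z in[("foot1",(464,97),.056),("foot2",(474,200),.056),("anv1",(648,70),.056),("anv2",(647,205),.056),("anvbackr",(688,205),.056),("plate",(400,97),.06),("plate",(404,212),.06)]:
    print(n,np.array(toc(cast("top",f(p),z))))
for psi in(-1.06,2.08):print(psi,inverse_kinematics([.4713,-.2778,.2],q(psi)))
for psi in(.07,-3.07,3.21):print(psi,inverse_kinematics(cl(.147,0,.2),q(psi)),inverse_kinematics(cl(.0,0,.158),q(psi)))
E
```

```text
foot1 [0.1033 0.0229]
foot2 [ 0.1041 -0.022 ]
anv1 [0.1839 0.0284]
anv2 [ 0.1786 -0.03  ]
anvbackr [ 0.1962 -0.0313]
plate [0.0757 0.0247]
plate [ 0.0736 -0.025 ]
-1.06 [-0.5544  0.3384  1.8217 -0.      0.9815  0.5056]
2.08 None
0.07 [-0.0073  0.2502  1.9507 -0.      0.9407 -0.0773] [ 0.2914  0.3343  1.9523 -0.      0.855   0.2214]
-3.07 None None
3.21 None None
```

```bash
python3 - <<'E'
from h import *
b=[.4713,-.2778]
movel([.259,.569,.29],v=.3)
move_pose([*b,.13],q(-1.06)); 
command_gripper(.87)
print(get_time(),get_tcp_pos(),get_ft_force())
movel([*b,.012],v=.15)
command_gripper(.3)
print(get_time(),get_grip_width(),get_finger_force())
movel([*b,.14],v=.2)
print(get_time(),get_grip_width(),get_finger_force(),get_ft_force())
i=read_camera("scene");cv2.imwrite("pics/lift.png",cv2.resize(i[100:350,250:570,::-1],(640,500)))
E
```

```text
4.0 [ 0.47137525 -0.27770168  0.13001951] [ 0.53768458 -0.31538277  0.4369382 ]
5.4167 0.614082203740328 29.9959534406662
6.2083 0.6131362094557775 29.99455600976944 [-0.45007149  0.36238189 -0.95924406]
```

View pics/lift.png

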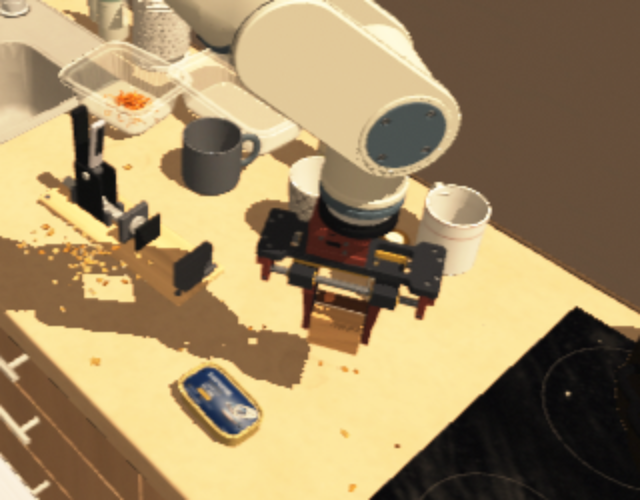

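The block is held by its 54 mm ends (width 0.613 × 88 = 54 mm) and is clear of the worktop. Next I'll place it in the throat.

```bash
python3 - <<'E'
from h import *
o=q(YAW+np.pi/2); p=cl(.145,0,0)[:2]
move_pose([*p,.14],o)
movel([*p,.034],v=.12)
print(get_tcp_pos(),get_ft_force())
print(movel([*p,.0225],v=.02,until_force=3),get_tcp_pos(),get_time(),get_ft_force())
command_gripper(.75)
z=get_tcp_pos()[2]
movel([*p,.2],v=.2)
command_gripper(0)
move_pose(cl(.062,0,.2),o)
print(get_time())
i=read_camera("scene");j=read_camera("top")
cv2.imwrite("pics/s2.png",i[:,:,::-1]);cv2.imwrite("pics/t2.png",j[:,:,::-1])
a=cv2.resize(i[150:255,265:370,::-1],(560,560),interpolation=cv2.INTER_CUBIC)
cv2.imwrite("pics/pl.png",a)
E
```

```text
[0.48599328 0.01021839 0.03446941] [-0.09295429 -0.60265553 -0.99850972]
True [0.48560903 0.01037423 0.02444295] 8.9 [-1.04975987 -0.47444913  4.52831673]
11.8417
```

View pics/pl.png

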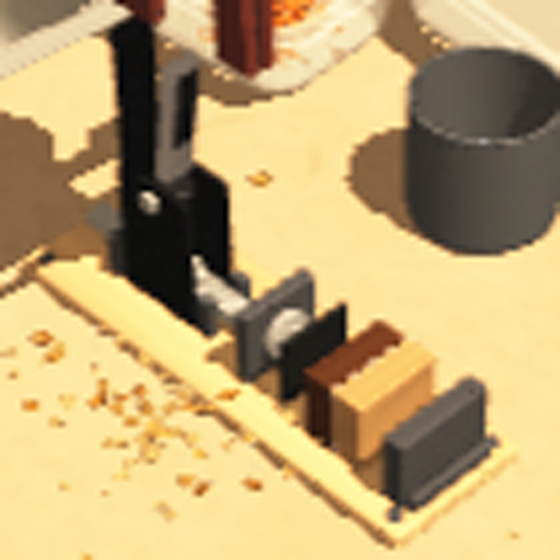

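The block stands upright in the throat, square, with its layers facing foot and anvil and a gap on each side. Next comes a first full stroke with force logging.

```bash
cat >> h.py <<'E'
OQ=q(YAW+np.pi/2); ZT=.158
def fx(n=5):
    s=[]
    for _ in range(n): s.append(get_ft_force()[:2]@X); wait(.01)
    return np.mean(s)
def go(x,v=.08): movel(cl(x,0,ZT),v=v)
def th(x):  # trigger angle from TCP x (finger face 10 mm ahead)
    xf=x-.010; a=np.linspace(-.17,.1725,2000)
    f=np.where(a>0,.092*np.sin(a)+.005*np.cos(a),(ZT-.085)*np.tan(a)+.005/np.cos(a))
    return .1525-np.interp(xf,f,a)
E
python3 - <<'E'
from h import *
movel(cl(.062,0,ZT),v=.2); go(.036)
wait(.2);z=fx(10);print("zero",z,get_time())
for x in np.arange(.034,.0035,-.003):
    go(x,.06); f=fx()-z
    print("%.1f act %.2f th %.3f F %.2f t %.2f"%(x*1e3,toc(get_tcp_pos())[0]*1e3,th(x),f,get_time()))
    if f>9:break
i=read_camera("scene");cv2.imwrite("pics/p1.png",i[:,:,::-1])
cv2.imwrite("pics/p1c.png",cv2.resize(i[130:255,245:370,::-1],(560,560),interpolation=cv2.INTER_CUBIC))
E
```

```text
zero -0.1556610485918289 13.0583
34.0 act 34.00 th -0.020 F 0.10 t 13.35
31.0 act 30.87 th -0.020 F -0.02 t 13.64
28.0 act 27.99 th 0.010 F 1.33 t 13.93
25.0 act 25.00 th 0.043 F 1.78 t 14.22
22.0 act 21.92 th 0.076 F 2.41 t 14.52
19.0 act 18.85 th 0.109 F 2.30 t 14.81
16.0 act 15.87 th 0.142 F 2.48 t 15.10
13.0 act 12.89 th 0.180 F 2.65 t 15.39
10.0 act 9.88 th 0.221 F 3.27 t 15.68
7.0 act 6.86 th 0.262 F 2.41 t 15.97
4.0 act 3.96 th 0.303 F 3.76 t 16.27
```

View pics/p1c.png

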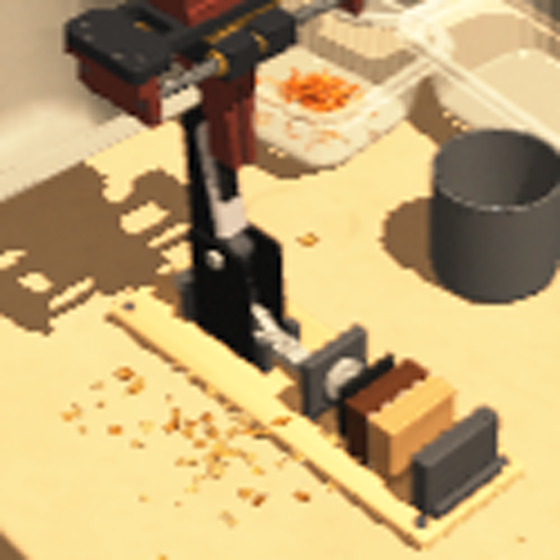

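The trigger is fully squeezed and the jaw has advanced until the foot is close to the block. I'll run strokes 2 and 3, watching force and tracking the jaw plate in the images.

```bash
cat >> h.py <<'E'
def jaw(a,b,pts,ax=X):
    # mean LK shift of points (clamp x,y,z) between pictures a,b, in mm along clamp x
    P=np.float32([proj("scene",cl(*p)) for p in pts]).reshape(-1,1,2)
    D=np.float32([proj("scene",cl(p[0]+.001,p[1],p[2])) for p in pts])-P[:,0]
    g=[cv2.cvtColor(i,cv2.COLOR_BGR2GRAY) for i in(a,b)]
    N,s,e=cv2.calcOpticalFlowPyrLK(g[0],g[1],P,(P+0).copy(),winSize=(9,9),maxLevel=2)
    d=(N-P)[:,0]; return (d*D).sum(1)/(D*D).sum(1)
E
cat > st.py <<'E'
from h import *
def stroke(xs,z=-.156,fmax=5.5):
    for x in xs:
        go(x,.06); f=fx(6)-z
        print("x %.1f th %.3f F %.2f t %.2f"%(x*1e3,th(x),f,get_time()))
        if f>fmax:break
def snap(n):
    i=read_camera("scene")[:,:,::-1].copy();cv2.imwrite(f"pics/{n}.png",i);return i
E
python3 - <<'E'
from st import *
go(.032,.15); wait(.1)
stroke([.02,.010,.004]); a=snap("p2")
go(.032,.15); wait(.1)
stroke([.02,.015,.012,.009,.0065,.004]); b=snap("p3")
r=cv2.imread("pics/s2.png");p1=cv2.imread("pics/p1.png")
pts=[(.075,.025,.06),(.075,-.025,.06),(.0755,0,.06)]
sh=[0]
cur=0
prev=r
for n,im in(("p1",p1),("p2",a),("p3",b)):
    s=jaw(prev,im,[(x+cur/1e3,y,z) for x,y,z in pts]); cur+=np.median(s); print(n,s,cur); prev=im
cv2.imwrite("pics/p3c.png",cv2.resize(b[160:250,280:370],(560,560),interpolation=cv2.INTER_CUBIC))
E
```

```text
x 20.0 th 0.098 F 1.62 t 17.15
x 10.0 th 0.221 F 1.93 t 17.52
x 4.0 th 0.303 F 3.34 t 17.82
x 20.0 th 0.098 F 1.55 t 18.70
x 15.0 th 0.153 F 2.30 t 19.00
x 12.0 th 0.194 F 3.11 t 19.30
x 9.0 th 0.235 F 2.67 t 19.60
x 6.5 th 0.269 F 2.69 t 19.90
x 4.0 th 0.303 F 3.42 t 20.20
p1 [11.602506 10.269922 11.193794] 11.193794
p2 [10.622264 10.677568 10.59948 ] 21.81606
p3 [11.299756 10.298054 11.497325] 33.115814
```

View pics/p3c.png

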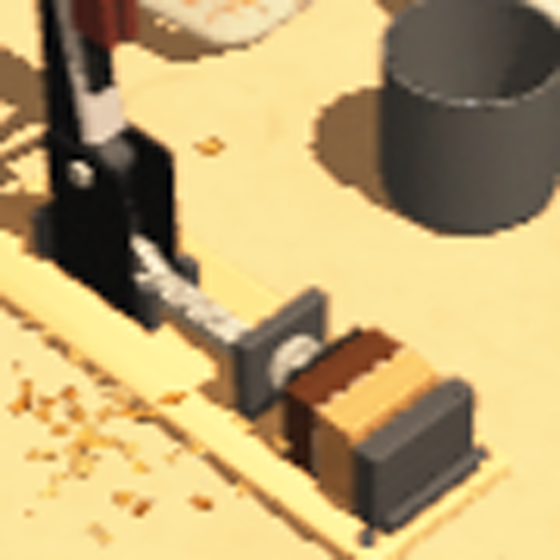

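The block is now nearly against the anvil: the jaw has travelled about 33 mm and contact is expected near 38 mm. The last stroke is slow, with averaged force and image tracking.

```bash
python3 - <<'E'
from st import *
prev=cv2.imread("pics/p3.png")
go(.032,.15); wait(.1); k=snap("r3")
pts=[(.075+.0331,.025,.06),(.075+.0331,-.025,.06),(.0755+.0331,0,.06)]
print("slip",jaw(prev,k,pts))
go(.020,.06)
for x in(.017,.014,.0115,.0095,.008,.0065):
    go(x,.03); wait(.1); f=fx(15)+.156
    im=snap("q%d"%(x*1e4)); s=jaw(k,im,pts)
    print("x %.1f th %.3f F %.2f t %.2f"%(x*1e3,th(x),f,get_time()),s)
    if f>5.3:break
E
```

```text
slip [-0.06608754  0.01518409  0.042964  ]
x 17.0 th 0.131 F 2.30 t 21.61 [3.8863387 3.9926717 3.8796206]
x 14.0 th 0.166 F 3.04 t 22.13 [4.9903526 5.1006026 4.884644 ]
x 11.5 th 0.200 F 3.41 t 22.66 [5.8918133 6.633292  6.3779626]
x 9.5 th 0.228 F 3.97 t 23.18 [7.107268  7.8390903 7.7175474]
x 8.0 th 0.248 F 4.25 t 23.71 [7.9980583 8.7988615 8.173333 ]
x 6.5 th 0.269 F 4.48 t 24.23 [8.900427 9.272113 8.817607]
```

```bash
python3 - <<'E'
from st import *
k=cv2.imread("pics/r3.png")
pts=[(.075+.0331,.025,.06),(.075+.0331,-.025,.06),(.0755+.0331,0,.06)]
for x in(.005,.0036):
    go(x,.03); wait(.2); f=fx(25)+.156
    im=snap("q%d"%(x*1e4)); s=jaw(k,im,pts)
    print("x %.1f act %.2f th %.3f F %.2f t %.2f"%(x*1e3,toc(get_tcp_pos())[0]*1e3,th(x),f,get_time()),s)
    if f>5.6:break
cv2.imwrite("pics/fin.png",np.hstack([cv2.resize(i[200:240,305:355],(400,320),interpolation=cv2.INTER_CUBIC) for i in(k,im)]))
E
```

```text
x 5.0 act 5.04 th 0.289 F 4.96 t 24.94 [9.749561 9.821068 9.471497]
x 3.6 act 3.69 th 0.308 F 5.30 t 25.65 [ 9.911556 10.684638 10.151633]
```

View pics/fin.png

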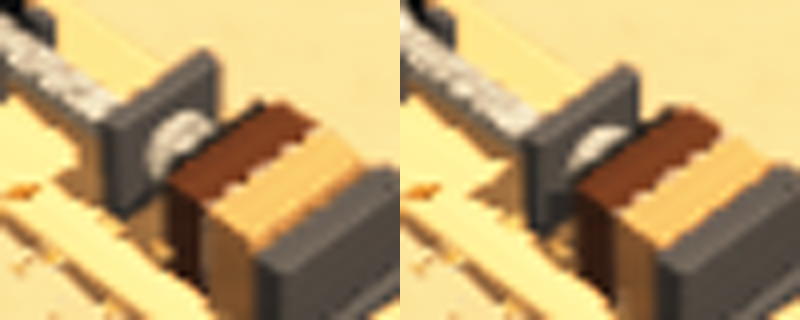

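The right crop shows the foot pressing the block flat on the anvil, with the plate closer to the block than in the left one. To confirm the compression, I'll take the jaw's travel minus the block's.

```bash
python3 - <<'E'
from st import *
k=cv2.imread("pics/r3.png");im=cv2.imread("pics/q36.png")
# light/dark seam and corners of the block top at r3 (block back face ~ clamp x 138.5)
print("block",jaw(k,im,[(.1585,y,.057) for y in(-.02,-.01,0,.01,.02)]),jaw(k,im,[(.1385,-.027,.057)]))
print("mug ref",jaw(k,im,[(.195,-.031,.056)]),fx(30)+.156,get_time())
E
```

```text
block [4.3577366 4.151255  4.0188065 4.030849  4.120821 ] [5.5547094]
mug ref [0.56777465] 5.281004305801499 25.9
```

```bash
python3 -c "
from station import *
print(job_done())"
```

```text
the job is handed in; nothing more can be done
None
```

The block stands in the clamp, gripped against the anvil with the foot pushed in about 6 mm (halfway is 6.5 mm); I handed the job in at about 26 s with the trigger still held squeezed and the other things left alone.

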